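# Snap the fuse-bay cover back on the disk copier

### The arm

A 6-joint arm with a two-finger parallel gripper is mounted at the origin on the work surface. World frame = base frame: x ahead of the robot, y to its left, z up, the work surface at z = 0. Lengths are in m, angles in rad, forces in N, time in s.
With the tool pointing down it reaches from about 0.375 to 0.925 m from the base axis. Payload 5.7 kg.
Tool frame: the origin (TCP) lies on the centre line of the jaws, within the pads' length; the fingertips stand 25 mm ahead of it and the grasp point (between the pads) lies 6 mm ahead of it; y points along the fingers, x is the direction in which the jaws open and shut, and the axes are right-handed (so a half turn about y gives the same grasp; the last joint's range is limited). The gripper opens to 85 mm and grips with 20 to 120 N. Pads are 22 mm wide; open, the fingers measure 114 mm over their backs; the gripper's body (76 mm by 85 mm) begins 54 mm behind the grasp point. The pads swing forward as they close: fully open they stand 13 mm farther back than shut.
Start: joints at [-1.23, 0.359, 1.51, -0, 1.272, -0.115], TCP at [0.264, -0.539, 0.256] pointing down, gripper open.
Joint ranges: [-2.97, 2.97], [-1.01, 2.36], [0.21, 2.38], [-0.96, 4.11], [0.2, 2.71], [-2.98, 2.98]. Speed limits (rad/s): [2.39, 2.39, 3.14, 3.14, 3.14, 3.14].

### API

Orientations are given as [roll, pitch, yaw] about the fixed x, y, z axes, in that order (R = Rz(yaw) Ry(pitch) Rx(roll)).
In Python, from plant import monitor, capture, arm gives the robot as it stands. The module is installed in compiled form; this text tells all that it offers.
- The arm moves only by the shell command python3 -m jog 'ROWS' [FORCE]. ROWS is JSON, a list of rows, each a list of 3 entries, a list of its own where there are three numbers: the finger opening in cm, from 0 to 8.54, then the shift along the world's x, y, z in cm, then the turn, a rotation vector about the world's x, y, z in degrees. In form: [[hand, [x, y, z], [ax, ay, az]], ...]. A call has 1 to 12 rows; each row shifts and turns the commanded pose from where the row before left it; what a row does not reach is not made up. A row lasts 1/10 s, in which the tool goes at most 50 mm and 8.59 degrees, less where a joint would pass 70% of its speed; a pose out of reach is approached as far as the arm can. A call with a gripper value outside its range is refused whole. The fingers move at their own pace and stop on an object; FORCE is the grip in N (left out, the last holds). Time passes only in rows, so rows that do not move let the fingers close. It gives the time, the measured TCP pose, the force and the opening at its end, in the units of the state.
- monitor.state(): the state, without advancing time (a new reading comes with each control period).
- capture(name): name is "scene" or "top" or "wrist"; returns a dict with "frame" (480x640x3 uint8, red, green, blue), "fov_y" (degrees; the focal length in pixels is half the picture's height over the tangent of half this angle, whatever the lens; pixels are square), "cx", "cy" (the principal point, pixels), "R" (3x3) and "t" (3): a world point X has camera coordinates R X + t; the wrist camera has in their place "tool_from_camera" (4x4, takes a point from camera to tool coordinates, whose origin is the TCP and whose axes are the tool frame's). Camera axes: x right, y down, z forward; pixel columns grow to the right and rows downward; lengths in m; the calibration is good to about 2 mm. The wrist camera is an equidistant fisheye: a pixel r from the principal point sees the ray r / f radians off the axis. A picture is of the moment at which its call begins: read the wrist's pose just before it. There is no depth.
- arm.job_done(): hands the job in, once; it reports no verdict.
The state is a dict: "time_s": time; "qpos": joint angles; "qvel": joint speeds; "joint_torque": joint torques, N m; "ee_pos": TCP position; "tcp_rot": TCP orientation; "ft_force": force on the tool from outside, world axes, zero at the start; "moment": the same for the moment, N m; "opening": finger opening in m.
Only numpy, scipy, OpenCV 4.12 (cv2) and the standard library are available. Lean on these libraries where they do the work, as an engineer would, in place of code of your own. Each camera call takes 0.05 s, during which the arm holds its last target. There are 200 camera calls.

### The job

The fuses in the disk copier have been checked, so close it up: take the loose fuse-bay cover from the bench by its pull bar, lay it squarely over the open bay in the copier's top, and press it down one corner after another until all four clips have clicked home and the cover lies flat on the panel all round. Leave everything else where it is.

Things in the scene. Friction and masses are not known exactly. Their poses are not given: they have to be found in the camera images.
- copier: Disk copier: low beige steel case, 270 (x, front to back) x 360 (y) x 80 mm high, fixed to the bench; two black 5.25-inch drives and a power knob in its front, which faces -x of its own frame. Origin: centre of its underside, on the bench; z up. Its flat top panel is 80 mm above the bench.
- bay (a point): Centre of the open fuse bay in the copier's top, at panel level; axes as the copier's. Opening 80 (x) x 124 (y) mm, 45 mm deep, fuse block with green fuses at its bottom. Near its corners, at x = +-30, y = +-48 mm, sit four steel double-roller catches (the clips): two sprung rollers 5 mm thick, axes along y 7 mm below the panel, that close on a stud pushed down between them.
- cover: Fuse-bay cover: grey plastic plate 92 (x) x 136 (y) x 3 mm, 0.09 kg, lying right way up; vent slots and a pull bar on top. Origin: its centre, level with the tips of the four tapered tongues under it (fit the opening with 1.5 mm play); z up. Plate underside 18 mm, top 21 mm above the origin. The same either way round (half turn about z). Centred on the bay, unpressed, its underside stands about 6 mm above the panel.
- pull_bar (a point): Middle of the top of the cover's pull bar, on the cover's centre, 39 mm above its origin; axes as the cover's. The bar is 14 mm wide (x), 60 mm long (y) and stands 18 mm above the plate; gripped across its width.
- corner_front_right (a point): Where to press: top of the plate over the stud at x = -30, y = -48 mm of the cover; 3 mm above the panel when home. A corner needs 6 to 12 N straight down and snaps in with about 3 mm left. Until the rest are home it may stand 2 mm up; then all are drawn flat. Pressing one tips up the corner diagonally opposite, even out of its clip: go round from neighbour to neighbour; the last two may go in together.
- corner_front_left (a point): The same kind of point, over the stud at x = -30, y = +48 mm.
- corner_back_right (a point): The same kind of point, over the stud at x = +30, y = -48 mm.
- corner_back_left (a point): The same kind of point, over the stud at x = +30, y = +48 mm.
- blank: Bystander: grey plastic drive-bay blank, 42 (x) x 148 (y) x 12 mm, a plain bar with three grooves and no pull bar, lying on the bench. It is not the cover. Origin: centre of its underside.
- disk_top: Bystander: yellow 5.25-inch disk, 133 x 133 x 2 mm, lying on the other disk on the copier's top beside the bay. Origin: centre of its underside.
- disk_under: Bystander: yellow 5.25-inch disk, 133 x 133 x 2 mm, on the copier's top beside the bay, under the other disk. Origin: centre of its underside.
- drive_rail: Bystander: grey steel U-shaped drive rail, 150 (x) x 22 x 10 mm, on the bench. Origin: centre of its underside.
- fuse: Bystander: stubby green glass fuse with square brass caps, 39 (x) x 12 x 12 mm, on the copier's top behind the bay. Origin: centre of its underside.
- spare_knob: Bystander: black bakelite knob, 36 mm across, 19 mm high, on the bench. Origin: centre of its underside.
- screwdriver: Bystander: screwdriver, about 170 mm long along its x, on the bench. Origin: on its underside.

How it is judged:
By the outcome, as a careful person would: the job done as asked, in the order asked, and still so for the second after the job is handed in, with the robot touching nothing.
It also fails if it takes over 54 s, if anything falls off the work surface, if the arm or the gripper's body presses on something with over 40 N, if the wrist force passes 120 N, or if a joint passes its speed limit or range.

## Working session

There is one attempt and no reset: what is moved stays moved. The work goes in short steps, Python scripts to look and compute and a shell command to move; the robot and the scene stay as the last step left them, time stands still between calls to the robot, and variables do not carry over. Pictures are saved under pics/ and viewed, about 8 in all and at most 12, crops included, and the job is handed in when it is done.

```bash
mkdir -p pics
cat > h.py <<'E'
import numpy as np, cv2
from plant import monitor, capture, arm
def snap(n,f):
    s=monitor.state(); c=capture(n)
    cv2.imwrite('pics/'+f+'.png',c['frame'][:,:,::-1])
    d={k:v for k,v in c.items() if k!='frame'}; d['p']=s['ee_pos']; d['r']=s['tcp_rot']
    np.save('pics/'+f+'.npy',d,allow_pickle=True); return c,s
def pt(f,u,v,z):
    from scipy.spatial.transform import Rotation as Ro
    d=np.load('pics/'+f+'.npy',allow_pickle=True).item()
    F=240/np.tan(np.radians(d['fov_y']/2)); x=(u-d['cx'])/F; y=(v-d['cy'])/F
    if 'R' in d:
        R=np.array(d['R']);t=np.array(d['t']); o=-R.T@t; r=R.T@np.array([x,y,1])
    else:
        th=np.hypot(x,y); k=np.sin(th)/max(th,1e-9); rc=np.array([x*k,y*k,np.cos(th)])
        T=np.array(d['tool_from_camera']); W=Ro.from_euler('xyz',d['r']).as_matrix() if np.size(d['r'])==3 else np.array(d['r'])
        o=W@T[:3,3]+np.array(d['p']); r=W@T[:3,:3]@rc
    return o+r*(z-o[2])/r[2]
E
python3 - <<'E'
from h import *
print(monitor.state())
for n in('top','scene'):
    c,s=snap(n,n+'0'); print({k:v for k,v in c.items() if k!='frame'})
E
```

```text
{'time_s': 0.0, 'qpos': array([-1.23012510e+00,  3.59531020e-01,  1.51146198e+00,  1.42450988e-05,
        1.27246602e+00, -1.15075906e-01]), 'qvel': array([ 0.00086261, -0.00044434,  0.00055518, -0.00138775, -0.00212311,
        0.00122006]), 'joint_torque': array([ 1.10628669e-03, -5.27613187e+01, -2.78621954e+01, -2.15459522e-05,
        1.31122844e-02,  1.84436777e-05]), 'ee_pos': array([ 0.2638757 , -0.53814883,  0.25542679]), 'tcp_rot': array([-1.57056851,  0.00185246, -1.11505318]), 'ft_force': array([-0.22738541,  0.40139864, -0.58333081]), 'moment': array([-0.0279656 , -0.00987892, -0.00487168]), 'opening': 0.08528520246650939}
{'fov_y': 56.724408988841446, 'cx': 323.4154028348736, 'cy': 242.55957274840574, 'R': array([[ 0.02725029, -0.99961488, -0.00524616],
       [-0.98854606, -0.02616849, -0.14863342],
       [ 0.1484389 ,  0.00923637, -0.98887845]]), 't': array([-0.09611839,  0.54163212,  0.82107626])}
{'fov_y': 53.66826681505, 'cx': 325.397241263862, 'cy': 239.82236729128547, 'R': array([[ 0.77337269,  0.63386611, -0.01041321],
       [ 0.52812581, -0.6532726 , -0.54251086],
       [-0.35068191,  0.4140636 , -0.83998424]]), 't': array([-0.38940228, -0.2958714 ,  1.20781672])}
```

View pics/top0.png

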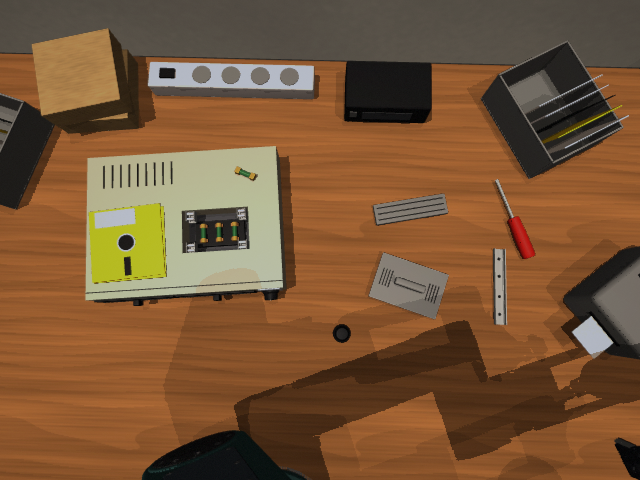

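View pics/scene0.png

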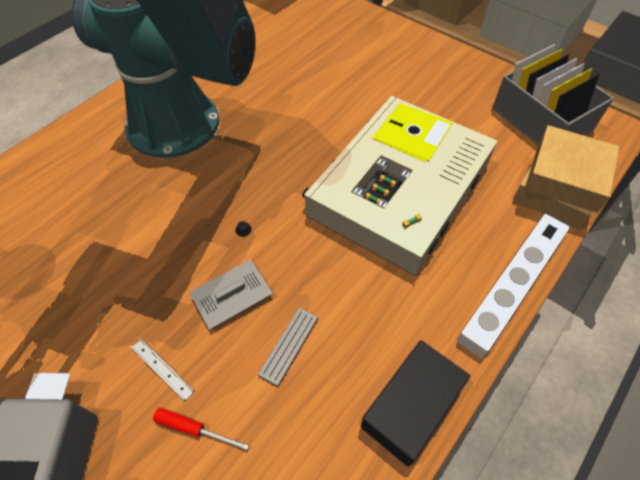

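Top view: cover with its bar at about (409,284), copier at (85–283,148–300), bay at (182–248,207–252), plain blank at (410,209). I'll enlarge the cover and the bay.

Run:
```python
import cv2,numpy as np
a=cv2.imread('pics/top0.png')
c=cv2.resize(a[240:330,360:460],None,fx=6,fy=6,interpolation=cv2.INTER_CUBIC)[:540,:600]
b=cv2.resize(a[195:265,170:260],None,fx=6,fy=6,interpolation=cv2.INTER_CUBIC)
cv2.imwrite('pics/c1.png',c[:, :])
cv2.imwrite('pics/b1.png',b)
```

```text
(no output)
```

View pics/c1.png

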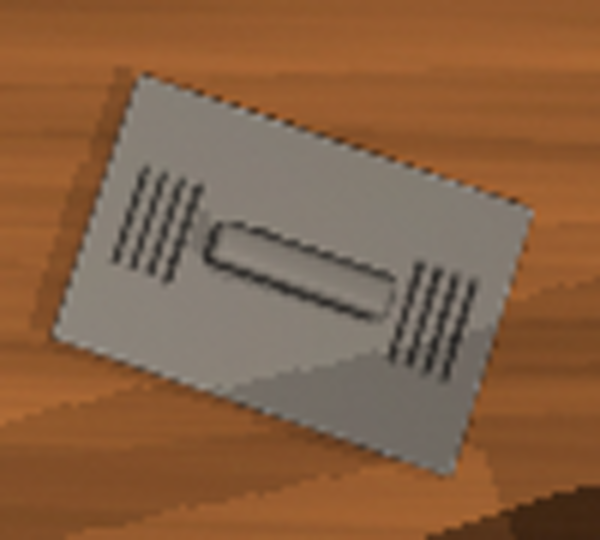

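View pics/b1.png

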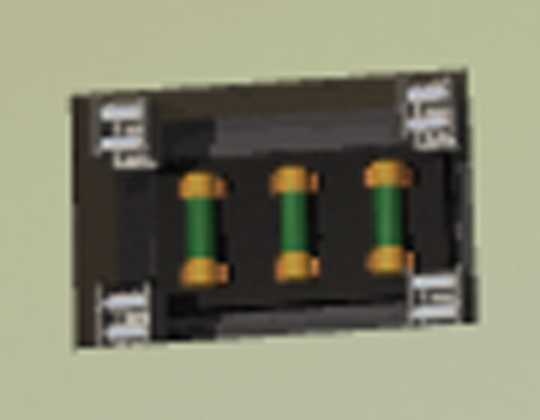

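The crops show the cover corners at (142,73), (532,208), (452,476), (54,337) and the bay corners at (72,97), (466,70), (476,322), (76,349).

Run:
```python
from h import *
def q(P,off,z):
    X=np.array([pt('top0',off[0]+u/6-.4,off[1]+v/6-.4,z) for u,v in P])
    s=np.linalg.norm(np.roll(X,-1,0)-X,axis=1); d=(X[0]-X[1])+(X[3]-X[2])  # +y dir (image left)
    print(X.mean(0).round(4),'sides',s.round(4),'yaw(y axis)-90:',np.degrees(np.arctan2(d[1],d[0]))-90)
    print(np.round(X,4))
q([(142,73),(532,208),(452,476),(54,337)],(360,240),.021)
q([(72,97),(466,70),(476,322),(76,349)],(170,195),.08)
# copier top corners
P=[(88,157),(277,147),(283,290),(86,300)]
print(np.array([pt('top0',u,v,.08) for u,v in P]).round(3))
print('bar',pt('top0',360+300/6-.4,240+270/6-.4,.039))
for n,z in(('cov',.021),):pass
```

```text
[ 0.4677 -0.2499  0.021 ] sides [0.1338 0.091  0.1347 0.0914] yaw(y axis)-90: -17.764595616386785
[[ 0.5317 -0.1999  0.021 ]
 [ 0.4906 -0.3273  0.021 ]
 [ 0.4037 -0.3004  0.021 ]
 [ 0.4446 -0.1721  0.021 ]]
[0.5575 0.12   0.08  ] sides [0.123  0.0795 0.1231 0.0793] yaw(y axis)-90: 5.464416101776564
[[0.5911 0.1849 0.08  ]
 [0.6029 0.0624 0.08  ]
 [0.5238 0.0552 0.08  ]
 [0.5121 0.1777 0.08  ]]
[[ 0.691  0.371  0.08 ]
 [ 0.72   0.012  0.08 ]
 [ 0.449 -0.011  0.08 ]
 [ 0.421  0.346  0.08 ]]
bar [ 0.4673478  -0.24838447  0.039     ]
```

```bash
python3 -m jog '[[8.5,[2.55,3.6,-1.2],[0,0,5.8]],[8.5,[2.55,3.6,-1.2],[0,0,5.8]],[8.5,[2.55,3.6,-1.2],[0,0,5.8]],[8.5,[2.55,3.6,-1.2],[0,0,5.8]],[8.5,[2.55,3.6,-1.2],[0,0,5.8]],[8.5,[2.55,3.6,-1.2],[0,0,5.8]],[8.5,[2.55,3.6,-1.2],[0,0,5.8]],[8.5,[2.55,3.6,-1.2],[0,0,5.5]],[6,[0,0,0],[0,0,0]],[5,[0,0,0],[0,0,0]]]' 60
python3 - <<'E'
from h import *
c,s=snap('wrist','w1'); print(c['tool_from_camera'],c['fov_y'],c['cx'],c['cy'],s['ee_pos'],np.degrees(s['tcp_rot']))
E
```

```text
time_s: 1.1
ee_pos: [0.4681, -0.2497, 0.1597]
tcp_rot: [-1.571, 0.002, -0.308]
ft_force: [-0.0, 0.0, 0.0]
opening: 0.0591
[[ 9.99999799e-01  3.26354414e-04 -5.43479033e-04  8.11161807e-04]
 [ 6.15008330e-04 -2.91498836e-01  9.56570985e-01 -1.17044978e-01]
 [ 1.53757658e-04 -9.56571127e-01 -2.91498979e-01  7.40624589e-02]
 [ 0.00000000e+00  0.00000000e+00  0.00000000e+00  1.00000000e+00]] 65.70646984690485 323.81980773774654 238.13661565075572 [ 0.46812298 -0.24965997  0.15971265] [-8.99934073e+01  8.92513383e-02 -1.76687822e+01]
```

View pics/w1.png

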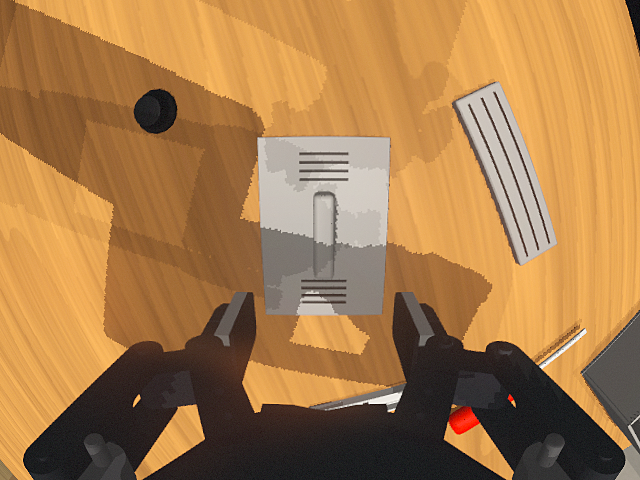

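Wrist view: cover corners at (258,138), (390,138), (383,314), (267,314); the bar runs from (325,193) to (325,279), parallel to the pads and centred.

Run:
```python
from h import *
X=np.array([pt('w1',u,v,.021) for u,v in[(258,138),(390,138),(383,314),(267,314)]])
print(X.round(4),X.mean(0)); d=X[0]-X[3]+X[1]-X[2]; print(np.degrees(np.arctan2(d[1],d[0]))-90, np.linalg.norm(np.roll(X,-1,0)-X,axis=1))
print(pt('w1',325,193,.039),pt('w1',325,279,.039))
```

```text
[[ 0.4461 -0.1712  0.021 ]
 [ 0.5325 -0.1987  0.021 ]
 [ 0.4928 -0.3269  0.021 ]
 [ 0.4059 -0.2993  0.021 ]] [ 0.46933191 -0.24904924  0.021     ]
-17.311095720509186 [0.09068919 0.13420051 0.09113247 0.13424839]
[ 0.47908525 -0.21935808  0.039     ] [ 0.46085788 -0.27679233  0.039     ]
```

```bash
python3 -m jog '[[4,[0.1,0.1,-2.5],[0,0,0.2]],[3.5,[0,0,-3],[0,0,0]],[3.5,[0,0,-3],[0,0,0]],[3.5,[0,0,-2],[0,0,0]],[3.5,[0,0,-0.5],[0,0,0]],[1,[0,0,0],[0,0,0]],[1,[0,0,0],[0,0,0]],[1,[0,0,0],[0,0,0]],[1,[0,0,0],[0,0,0]],[1,[0,0,0],[0,0,0]]]' 60
```

```text
time_s: 2.15
ee_pos: [0.4695, -0.25, 0.051]
tcp_rot: [-1.571, -0.001, -0.307]
ft_force: [0.1, -0.3, 1.7]
opening: 0.0122
```

```bash
python3 -m jog '[[1,[0,0,1],[0,0,0]],[1,[0,0,4],[0,0,0]],[1,[0,0,4],[0,0,0]],[1,[0,2,4],[0,0,3]],[1,[1.5,4,0],[0,0,4]],[1,[1.5,4,0],[0,0,4]],[1,[1.5,4,0],[0,0,4]],[1,[1.5,4,0],[0,0,4]],[1,[1.5,4,0],[0,0,3.8]],[1,[1.2,2,0],[0,0,0]],[1,[0,0,0],[0,0,0]],[1,[0,0,0],[0,0,0]]]'
python3 - <<'E'
from h import *
c,s=snap('wrist','w2'); print(s['ee_pos'],np.degrees(s['tcp_rot']),s['ft_force'],s['opening'])
E
```

```text
time_s: 3.35
ee_pos: [0.5559, -0.0094, 0.1807]
tcp_rot: [-1.571, 0.0, 0.093]
ft_force: [-0.0, -0.8, -0.5]
opening: 0.0125
[ 0.55586302 -0.009382    0.18069478] [-9.00250752e+01  1.45890232e-02  5.30920877e+00] [-0.03171678 -0.77734917 -0.47359253] 0.012469295349856267
```

View pics/w2.png

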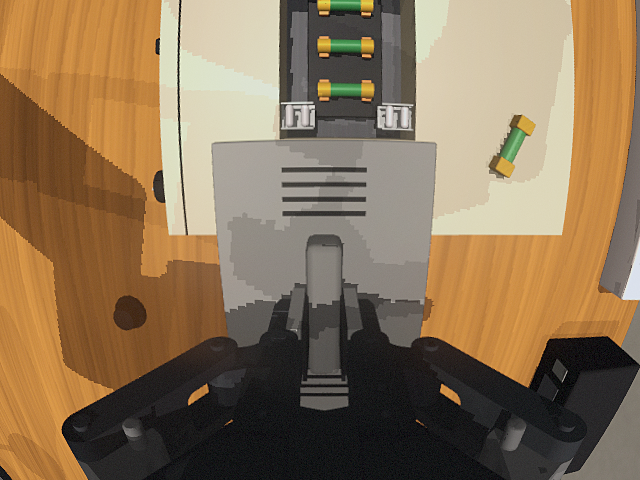

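Cover hangs squarely in the grip (far plate corners at (212,142), (437,142)); the bay's near end is hidden, so I'll back off a little.

```bash
python3 -m jog '[[1,[0,-2,2],[0,0,0]],[1,[0,-2,2],[0,0,0]],[1,[0,0,0],[0,0,0]],[1,[0,0,0],[0,0,0]]]'
python3 - <<'E'
from h import *
c,s=snap('wrist','w3'); print(s['ee_pos'],np.degrees(s['tcp_rot']),s['ft_force'],s['opening'])
a=c['frame'][:170,180:480,::-1]
cv2.imwrite('pics/w3c.png',cv2.resize(a,None,fx=2.6,fy=2.6,interpolation=cv2.INTER_CUBIC))
E
```

```text
time_s: 3.8
ee_pos: [0.5556, -0.0508, 0.2205]
tcp_rot: [-1.571, -0.0, 0.088]
ft_force: [-0.8, -0.7, -1.2]
opening: 0.0121
[ 0.55561046 -0.05081983  0.22050543] [-8.99929904e+01 -1.79627778e-02  5.05809585e+00] [-0.79441674 -0.70637787 -1.22956874] 0.012113412007840958
```

View pics/w3c.png

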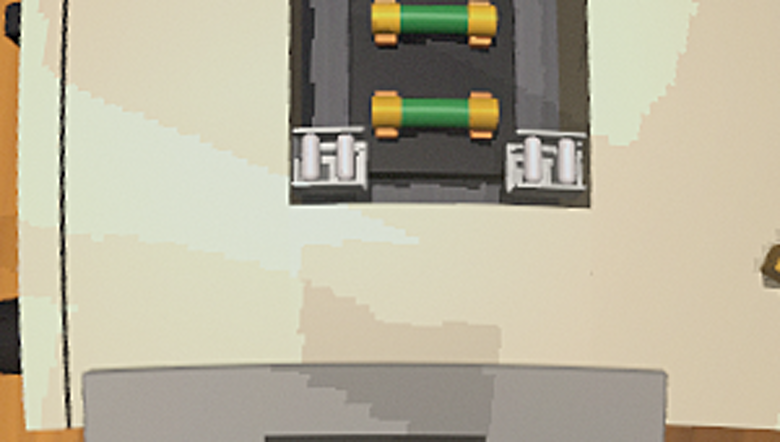

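Bay's near corners at crop (290,205), (590,207), sides running up to (290,0), (587,0); the held plate's far corners at (84,370), (666,371).

Run:
```python
from h import *
g=lambda f,u,v,z:pt(f,180+u/2.6-.3,v/2.6-.3,z)
a,b=g('w3',290,205,.08),g('w3',590,207,.08); l,r=g('w3',290,0,.08),g('w3',587,0,.08)
print(a,b,np.linalg.norm(b-a),l,r)
an=lambda d:np.degrees(np.arctan2(d[1],d[0]))
print('yaws',an(b-a),an(l-a)-90,an(r-b)-90)
for y in(5.1,5.4):
    t=np.radians(y); print('bay centre',(a+b)/2+.062*np.array([-np.sin(t),np.cos(t),0]))
p,q=g('w3',84,370,.1905),g('w3',666,371,.1905)
print('plate',p,q,np.linalg.norm(p-q),an(q-p)); t=np.radians(an(q-p)); print('cover centre',(p+q)/2-.068*np.array([-np.sin(t),np.cos(t),0]))
p,q=pt('w2',212,142,.1507),pt('w2',437,142,.1507)
print('plate',p,q,np.linalg.norm(p-q),an(q-p)); t=np.radians(an(q-p)); print('cover centre',(p+q)/2-.068*np.array([-np.sin(t),np.cos(t),0]))
```

```text
[0.52450093 0.05559895 0.08      ] [0.6032943  0.06358629 0.08      ] 0.07919717214734509 [0.51904631 0.11368218 0.08      ] [0.59800491 0.1230636  0.08      ]
yaws 5.788341306082537 5.36494206067249 5.0820175383313995
bay centre [0.55838617 0.12134716 0.08      ]
bay centre [0.5580629  0.12131746 0.08      ]
plate [0.50514036 0.01449594 0.1905    ] [0.59507863 0.0223185  0.1905    ] 0.09027782236838462 4.970907019900081
cover centre [ 0.55600169 -0.04933702  0.1905    ]
plate [0.50509392 0.05569565 0.1507    ] [0.59543485 0.06413726 0.1507    ] 0.09073446512460959 5.3383175899775335
cover centre [ 0.55659087 -0.00778861  0.1507    ]
```

```bash
python3 -m jog '[[1,[0.1,4,0],[0,0,0.2]],[1,[0.1,4.5,-1],[0,0,0]],[1,[0,4.5,-2],[0,0,0]],[1,[0,4.1,-2],[0,0,0]],[1,[0,0,-2],[0,0,0]],[1,[0,0,-1],[0,0,0]],[1,[0,0,0],[0,0,0]],[1,[0,0,0],[0,0,0]]]'
python3 -c "
from h import *
print(monitor.state()['ee_pos'],np.degrees(monitor.state()['tcp_rot']))
c,s=snap('scene','s4'); cv2.imwrite('pics/s4c.png',cv2.resize(c['frame'][90:290,290:510,::-1],None,fx=3,fy=3,interpolation=cv2.INTER_CUBIC))"
```

```text
time_s: 4.65
ee_pos: [0.558, 0.1206, 0.1403]
tcp_rot: [-1.571, 0.001, 0.094]
ft_force: [-0.2, -0.7, -1.0]
opening: 0.0124
[0.55799305 0.12063479 0.1402504 ] [-9.00057144e+01  4.08683776e-02  5.36344282e+00]
```

View pics/s4c.png

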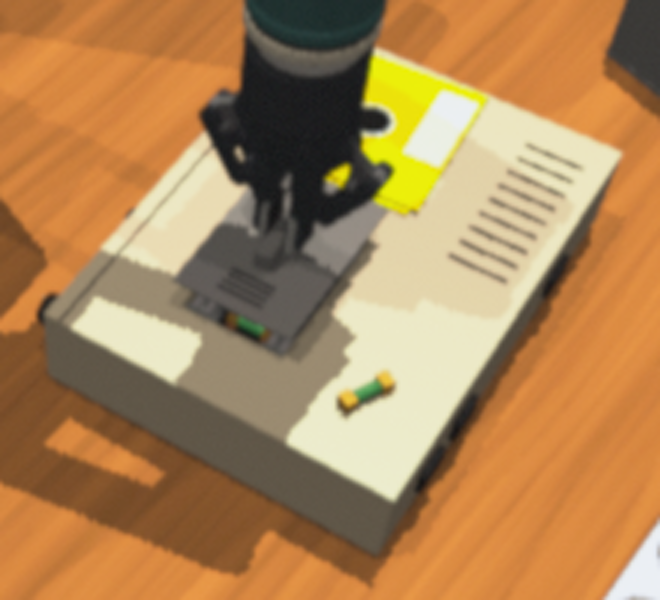

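The cover hangs square over the bay, clear of the disks. Lowering with force readings.

```bash
python3 -m jog '[[1,[0,-0.06,-0.3],[0,0,0]],[1,[0,0,-0.4],[0,0,0]],[1,[0,0,-0.3],[0,0,0]],[1,[0,0,0],[0,0,0]]]'; python3 -m jog '[[1,[0,0,-0.3],[0,0,0]],[1,[0,0,-0.3],[0,0,0]],[1,[0,0,0],[0,0,0]]]';  python3 -m jog '[[1,[0,0,-0.2],[0,0,0]],[1,[0,0,-0.2],[0,0,0]],[1,[0,0,0],[0,0,0]]]'
```

```text
time_s: 5.1
ee_pos: [0.5578, 0.1204, 0.1299]
tcp_rot: [-1.571, 0.001, 0.094]
ft_force: [-0.7, -0.4, -1.0]
opening: 0.0123
time_s: 5.4
ee_pos: [0.5578, 0.1207, 0.1238]
tcp_rot: [-1.571, 0.001, 0.095]
ft_force: [-0.2, 0.2, -0.7]
opening: 0.0121
time_s: 5.7
ee_pos: [0.5579, 0.1207, 0.12]
tcp_rot: [-1.571, 0.001, 0.095]
ft_force: [0.4, -0.1, -1.0]
opening: 0.0123
```

```bash
python3 -m jog '[[1,[0,0,-0.1],[0,0,0]],[1,[0,0,0],[0,0,0]]]';  python3 -m jog '[[1,[0,0,-0.1],[0,0,0]],[1,[0,0,0],[0,0,0]]]'
```

```text
time_s: 5.9
ee_pos: [0.5578, 0.1207, 0.1192]
tcp_rot: [-1.571, 0.001, 0.095]
ft_force: [-1.7, 0.0, -0.1]
opening: 0.0123
time_s: 6.1
ee_pos: [0.5579, 0.1207, 0.1189]
tcp_rot: [-1.571, 0.0, 0.095]
ft_force: [-2.4, -0.7, 7.0]
opening: 0.012
```

Contact at the expected height (about 6 mm up). Release, rise, close the fingers and take a look.

```bash
python3 -m jog '[[4,[0,0,0],[0,0,0]],[4,[0,0,0],[0,0,0]],[4,[0,0,0],[0,0,0]],[4,[0,0,1.5],[0,0,0]],[4,[0,0,3],[0,0,0]],[0,[-1.2,-2.5,2],[0,0,0]],[0,[-1.3,-2.5,0],[0,0,0]],[0,[0,0,0],[0,0,0]],[0,[0,0,0],[0,0,0]],[0,[0,0,0],[0,0,0]],[0,[0,0,0],[0,0,0]]]'
python3 - <<'E'
from h import *
c,s=snap('wrist','w5'); print(s['ee_pos'],np.degrees(s['tcp_rot']),s['ft_force'],s['opening'])
E
```

```text
time_s: 7.2
ee_pos: [0.5334, 0.0713, 0.1829]
tcp_rot: [-1.571, 0.0, 0.095]
ft_force: [-0.0, 0.0, 0.2]
opening: -0.0001
[0.53340811 0.0713022  0.18289214] [-8.99854346e+01  1.89928620e-02  5.44965014e+00] [-0.04895295  0.04603094  0.20924825] -7.447597794432134e-05
```

View pics/w5.png

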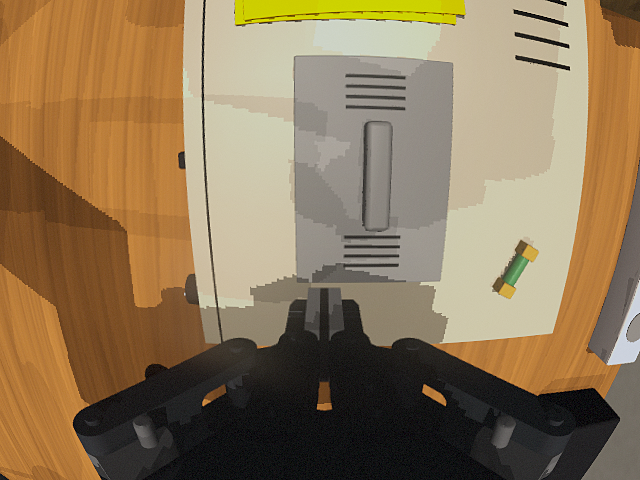

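Cover rests over the bay; corners at (294,57), (454,63), (441,281), (296,283).

Run:
```python
from h import *
X=np.array([pt('w5',u,v,.089) for u,v in[(294,57),(454,63),(441,281),(296,283)]])
print(X.round(4),X.mean(0)); d=X[0]-X[3]+X[1]-X[2]; print(np.degrees(np.arctan2(d[1],d[0]))-90, np.linalg.norm(np.roll(X,-1,0)-X,axis=1))
```

```text
[[0.5064 0.1842 0.089 ]
 [0.5979 0.1934 0.089 ]
 [0.6104 0.0595 0.089 ]
 [0.5186 0.0503 0.089 ]] [0.5583137  0.12185532 0.089     ]
5.253980448493735 [0.09188165 0.13451675 0.09222544 0.1345147 ]
```

```bash
python3 -m jog '[[0,[-0.05,-0.03,-3],[0,0,0]],[0,[0,0,-3],[0,0,0]],[0,[0,0,-0.6],[0,0,0]],[0,[0,0,0],[0,0,0]]]'; python3 -m jog '[[0,[0,0,-0.25],[0,0,0]],[0,[0,0,-0.15],[0,0,0]],[0,[0,0,0],[0,0,0]]]'; python3 -m jog '[[0,[0,0,-0.15],[0,0,0]],[0,[0,0,0],[0,0,0]]]';python3 -m jog '[[0,[0,0,-0.15],[0,0,0]],[0,[0,0,0],[0,0,0]]]'
```

```text
time_s: 7.65
ee_pos: [0.5318, 0.0707, 0.1163]
tcp_rot: [-1.57, 0.003, 0.095]
ft_force: [-1.3, -0.4, -0.2]
opening: -0.0002
time_s: 7.95
ee_pos: [0.5334, 0.0704, 0.1141]
tcp_rot: [-1.571, -0.002, 0.095]
ft_force: [-0.6, -1.1, -0.5]
opening: -0.0005
time_s: 8.15
ee_pos: [0.5332, 0.0703, 0.1128]
tcp_rot: [-1.571, -0.002, 0.095]
ft_force: [-0.5, -0.6, 4.0]
opening: 0.0001
time_s: 8.35
ee_pos: [0.5328, 0.0702, 0.1108]
tcp_rot: [-1.571, -0.001, 0.094]
ft_force: [-0.7, -0.8, 1.1]
opening: -0.0003
```

```bash
python3 -m jog '[[0,[0,0,-0.12],[0,0,0]],[0,[0,0,0],[0,0,0]]]';python3 -m jog '[[0,[0,0,-0.12],[0,0,0]],[0,[0,0,0],[0,0,0]]]';python3 -m jog '[[0,[0,0,-0.1],[0,0,0]],[0,[0,0,0],[0,0,0]]]'
```

```text
time_s: 8.55
ee_pos: [0.533, 0.0703, 0.11]
tcp_rot: [-1.571, -0.001, 0.095]
ft_force: [-1.5, -1.2, 9.0]
opening: 0.0001
time_s: 8.75
ee_pos: [0.5331, 0.0703, 0.1096]
tcp_rot: [-1.571, -0.001, 0.095]
ft_force: [-3.9, -0.6, 17.8]
opening: 0.0
time_s: 8.95
ee_pos: [0.5329, 0.0704, 0.1089]
tcp_rot: [-1.571, -0.001, 0.095]
ft_force: [-5.4, -1.5, 20.3]
opening: 0.0002
```

```bash
python3 -m jog '[[0,[0,0,3],[0,0,0]],[0,[-0.4,4.8,0],[0,0,0]],[0,[-0.5,4.8,0],[0,0,0]],[0,[0,0,-1.2],[0,0,0]],[0,[0,0,-1],[0,0,0]],[0,[0,0,0],[0,0,0]],[0,[0,0,0],[0,0,0]]]'; for i in 1 2 3; do python3 -m jog '[[0,[0,0,-0.13],[0,0,0]],[0,[0,0,0],[0,0,0]]]';done
```

```text
time_s: 9.65
ee_pos: [0.5233, 0.1651, 0.1143]
tcp_rot: [-1.571, 0.002, 0.093]
ft_force: [-0.8, -0.7, 1.0]
opening: -0.0001
time_s: 9.85
ee_pos: [0.5237, 0.1652, 0.1139]
tcp_rot: [-1.571, 0.0, 0.093]
ft_force: [-1.1, -1.7, 3.1]
opening: -0.0001
time_s: 10.05
ee_pos: [0.5239, 0.1654, 0.113]
tcp_rot: [-1.571, -0.0, 0.094]
ft_force: [-1.5, -1.7, 6.6]
opening: 0.0003
time_s: 10.25
ee_pos: [0.5238, 0.1655, 0.1116]
tcp_rot: [-1.571, -0.0, 0.094]
ft_force: [-1.1, -1.1, 4.7]
opening: 0.0001
```

```bash
for i in 1 2 3; do python3 -m jog '[[0,[0,0,-0.13],[0,0,0]],[0,[0,0,0],[0,0,0]]]';done
```

```text
time_s: 10.45
ee_pos: [0.5237, 0.1657, 0.1097]
tcp_rot: [-1.571, -0.0, 0.094]
ft_force: [-0.2, -0.1, -0.8]
opening: -0.0001
time_s: 10.65
ee_pos: [0.5236, 0.1661, 0.1081]
tcp_rot: [-1.571, 0.0, 0.094]
ft_force: [1.0, 0.0, -0.5]
opening: 0.0
time_s: 10.85
ee_pos: [0.5237, 0.1662, 0.108]
tcp_rot: [-1.571, -0.0, 0.095]
ft_force: [-2.8, -1.0, 10.9]
opening: -0.0002
```

```bash
python3 -m jog '[[0,[0,0,3],[0,0,0]],[0,[3,0.25,0],[0,0,0]],[0,[2.95,0.25,0],[0,0,0]],[0,[0,0,-1.5],[0,0,0]],[0,[0,0,-0.5],[0,0,0]],[0,[0,0,0],[0,0,0]]]'; for i in 1 2 3 4; do python3 -m jog '[[0,[0,0,-0.13],[0,0,0]],[0,[0,0,0],[0,0,0]]]'|egrep 'ee|ft';done
```

```text
time_s: 11.45
ee_pos: [0.5814, 0.1711, 0.1157]
tcp_rot: [-1.571, 0.004, 0.094]
ft_force: [-0.1, 0.1, 0.6]
opening: 0.0
ee_pos: [0.5826, 0.1714, 0.116]
ft_force: [-0.1, -0.0, 0.1]
ee_pos: [0.583, 0.1714, 0.1147]
ft_force: [0.5, -0.8, -1.0]
ee_pos: [0.583, 0.1714, 0.1132]
ft_force: [0.7, 0.2, 1.1]
ee_pos: [0.583, 0.1714, 0.1117]
ft_force: [0.3, -0.2, 0.1]
```

```bash
for i in 1 2 3 4; do python3 -m jog '[[0,[0,0,-0.12],[0,0,0]],[0,[0,0,0],[0,0,0]]]'|egrep 'ee|ft';done
```

```text
ee_pos: [0.583, 0.1713, 0.1105]
ft_force: [-1.4, -0.1, 0.4]
ee_pos: [0.583, 0.1713, 0.1093]
ft_force: [0.6, 0.4, 0.1]
ee_pos: [0.5831, 0.1714, 0.1082]
ft_force: [0.2, -0.0, -0.0]
ee_pos: [0.5832, 0.1714, 0.1081]
ft_force: [-3.2, -1.2, 8.6]
```

BL had no resistance until home level — seemingly it went in along with FL. One more nudge, then BR.

```bash
python3 -m jog '[[0,[0,0,-0.08],[0,0,0]],[0,[0,0,0],[0,0,0]]]'|egrep 'ee|ft'; python3 -m jog '[[0,[0,0,3],[0,0,0]],[0,[0.45,-4.8,0],[0,0,0]],[0,[0.45,-4.8,0],[0,0,0]],[0,[0,0,-1.4],[0,0,0]],[0,[0,0,-0.5],[0,0,0]],[0,[0,0,0],[0,0,0]],[0,[0,0,0],[0,0,0]]]'; for i in 1 2 3 4; do python3 -m jog '[[0,[0,0,-0.13],[0,0,0]],[0,[0,0,0],[0,0,0]]]'|egrep 'ee|ft';done
```

```text
ee_pos: [0.5832, 0.1714, 0.108]
ft_force: [-4.2, -1.3, 14.0]
time_s: 13.95
ee_pos: [0.5917, 0.0765, 0.117]
tcp_rot: [-1.57, 0.001, 0.096]
ft_force: [0.6, 0.3, 0.2]
opening: -0.0003
ee_pos: [0.5921, 0.0763, 0.1161]
ft_force: [0.1, 0.6, -0.1]
ee_pos: [0.592, 0.0757, 0.1147]
ft_force: [0.2, 0.5, -0.6]
ee_pos: [0.592, 0.0754, 0.1132]
ft_force: [0.6, 0.4, 0.2]
ee_pos: [0.592, 0.0753, 0.1119]
ft_force: [-0.5, 0.4, 0.4]
```

```bash
for i in 1 2 3 4; do python3 -m jog '[[0,[0,0,-0.13],[0,0,0]],[0,[0,0,0],[0,0,0]]]'|egrep 'ee|ft';done
```

```text
ee_pos: [0.592, 0.0754, 0.1106]
ft_force: [-0.8, -0.1, -0.5]
ee_pos: [0.592, 0.0754, 0.1093]
ft_force: [-0.4, 0.5, -0.4]
ee_pos: [0.5922, 0.0754, 0.1081]
ft_force: [-0.9, -0.4, 0.6]
ee_pos: [0.5922, 0.0754, 0.108]
ft_force: [-2.4, 0.1, 11.0]
```

All three stop at the home height (tip 83 mm). Re-check FR the same way, then look.

```bash
python3 -m jog '[[0,[0,0,3],[0,0,0]],[0,[-3,-0.25,0],[0,0,0]],[0,[-2.95,-0.25,0],[0,0,0]],[0,[0,0,-1.8],[0,0,0]],[0,[0,0,-0.75],[0,0,0]],[0,[0,0,0],[0,0,0]],[0,[0,0,0],[0,0,0]]]'|egrep 'ee|ft'; for i in 1 2 3 4 5; do python3 -m jog '[[0,[0,0,-0.1],[0,0,0]],[0,[0,0,0],[0,0,0]]]'|egrep 'ee|ft';done
```

```text
ee_pos: [0.5334, 0.0704, 0.1114]
ft_force: [0.2, 0.0, 0.1]
ee_pos: [0.5333, 0.0704, 0.1106]
ft_force: [-0.4, -0.6, 0.6]
ee_pos: [0.5327, 0.0704, 0.1094]
ft_force: [-1.2, 0.0, -0.2]
ee_pos: [0.5325, 0.0704, 0.1083]
ft_force: [0.1, 0.1, 0.9]
ee_pos: [0.5326, 0.0704, 0.1081]
ft_force: [-1.2, -0.4, 7.5]
ee_pos: [0.5327, 0.0704, 0.108]
ft_force: [-4.5, 0.1, 16.9]
```

```bash
python3 -m jog '[[0,[0,0,2],[0,0,0]],[0,[0,0,4.5],[0,0,0]],[0,[0,0,4.5],[0,0,0]],[0,[0,-4,2],[0,0,0]],[0,[0,-4.5,0],[0,0,0]],[0,[0,-4.5,0],[0,0,0]],[0,[0,-4.5,0],[0,0,0]],[0,[0,-4.5,0],[0,0,0]],[0,[0,0,0],[0,0,0]],[0,[0,0,0],[0,0,0]]]'
python3 - <<'E'
from h import *
c,s=snap('scene','s6'); a=cv2.resize(c['frame'][90:280,290:510,::-1],None,fx=2.5,fy=2.5,interpolation=cv2.INTER_CUBIC)
c,s=snap('top','t6'); b=c['frame'][130:330,70:350,::-1]
d=cv2.resize(c['frame'][40:340,70:540,::-1],(550,351))
cv2.imwrite('pics/f.png',a)
cv2.imwrite('pics/t6c.png',cv2.resize(c['frame'][130:340,70:550,::-1],None,fx=1.6,fy=1.6,interpolation=cv2.INTER_CUBIC))
E
```

```text
time_s: 18.25
ee_pos: [0.5323, -0.1504, 0.2361]
tcp_rot: [-1.57, 0.0, 0.092]
ft_force: [-1.1, 0.3, 0.0]
opening: 0.0
```

View pics/f.png

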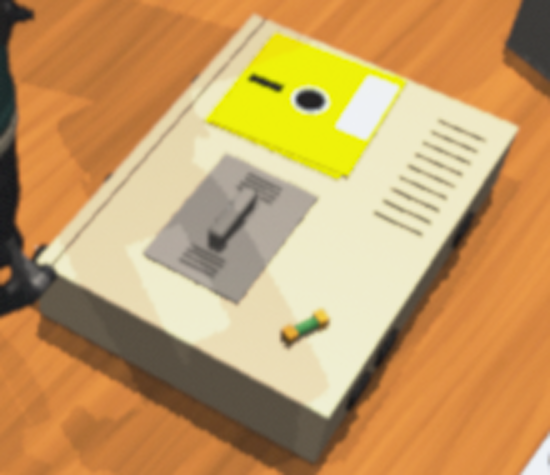

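View pics/t6c.png

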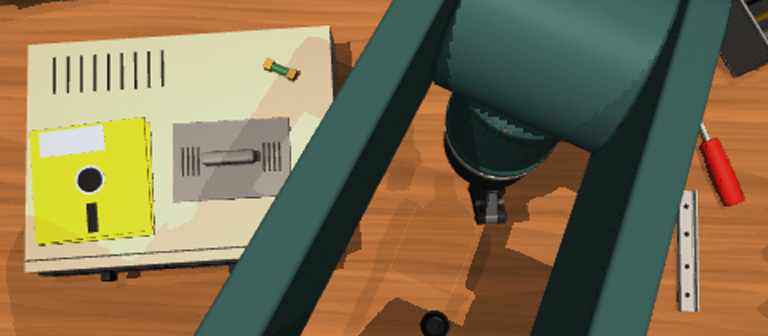

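The cover, crop (145–318,153–303) in the scene view, lies flat and square with no visible shadow gap. The disks, fuse, knob and rail are where they were.

```bash
python3 -c "
from plant import arm,monitor
print(arm.job_done(), monitor.state()['time_s'])"
```

```text
the job is handed in; nothing more can be done
the job is handed in; nothing more can be done
```

The fuse-bay cover is on: I took it by its pull bar, laid it over the bay, and pressed it down front right, front left, back left, back right. I then pressed front right again as a check. The last clock reading before hand-in was about 18 s.

- **Height check:** in the final press, each corner stopped the fingertips at 83 mm above the bench (3 mm above the panel) under 9–17 N, which is the home height.
- **Pictures:** the last scene view showed the cover flat and square on the panel. The disks, fuse, knob, screwdriver and drive rail looked unmoved. The arm hid part of the last top view, and I did not check the blank again, though the arm never went near it.
- **Back corners:** they gave no resistance until home level, so they seem to have gone in while I was pressing the front corners. I did not see separate snaps for them.
- **First front-right press:** it stopped about 1 mm high at 20 N. After the round it was flat at 83 mm.

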